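# Index the parts turntable by its arms

### The job

Turn the little parts turntable, by pushing its arms round with a fingertip, until the tall spare punch stands squarely in line with the fixed pointer on the foot, and leave it at rest there. Push gently; do not grip the arms, do not touch or lift the punch or the bushes (they stay standing in their nests), and leave the other things on the bench alone.

Things in the scene. Friction and masses are not known exactly. Their poses are not given: they have to be found in the camera images.
- foot: fixed round grey foot, 176 mm across, 32 mm high, that carries the turntable. Origin: on the common vertical axis, at bench level; z up. The fixed steel pointer is a low arrow on a dark tongue on the foot's own -x side, 93 (its point) to 150 mm from the axis, 18 mm high; it points at the axis. All of the foot lies below the arms.
- turntable: steel disc, 180 mm across, top 46 mm above the bench, turning both ways (nearly two turns each) about the foot's axis; a drag of about 0.2 N m stops it where it is left. Origin: on its axis at bench level; z up; x and y turn with it. Four nests (rings 46 mm inside, 6 mm high) are centred 62 mm from the axis on its +x, +y, -x, -y axes; four arms stand midway between them.
- turntable_arm (a point): middle of one of the turntable's four equal arms (the one at 45 degrees from the turntable's x towards its y; the others follow every 90 degrees), 125 mm from the axis, 48 mm above the bench. An arm is a flat steel bar on edge, pointing outward: 8 mm thick, 90 to 156 mm from the axis, 30 to 66 mm above the bench, with a rounded 12 mm post at its end. About 1.6 N here turns it.
- pickup (a point): point fixed to the foot, 62 mm from the axis in the pointer's direction, at the height of the disc's top: the place where the punch's centre has to come
- spare_punch: loose dark steel punch standing upright in one of the four nests, 40 mm across its foot, 64 mm high, by far the tallest of the four parts. Origin: centre of its underside
- bush_1: loose steel bush, 34 mm across, 13 mm high, in another nest. Origin: centre of its underside
- bush_2: loose light steel bush, 30 mm across, 10 mm high, in another nest. Origin: centre of its underside
- bush_4: loose dark steel bush, 28 mm across, 16 mm high, in another nest. Origin: centre of its underside
- bush_tin: bystander: grey metal tin of bushes, 74 mm across, 54 mm high, loose on the bench to the right. Origin: centre of its underside
- tape_roll: bystander: roll of tape lying flat, 104 mm across, 25 mm high, loose. Origin: centre of its underside
- wood_drift: bystander: wooden bar lying on the bench, 21 x 170 x 19 mm, loose, in front of the toolbox. Origin: centre of its underside, long side along its y
Mind the look-alikes: they are no part of the job. Of the things shaped like the spare_punch, the steel one is meant. What is shaped like the bush_4 but orange or yellow is not meant.

How it is judged (in metres and radians):
At the end, for the whole second after the job is handed in: the punch's centre is within 12 mm (about 11 degrees of turn) of the pick-up point in line with the pointer, the turntable is at rest, the punch and the three bushes stand upright in their nests, and tin, tape and wooden bar are within 30 mm of where they were (horizontal distance between spare_punch and pickup below 0.012 m and angular speed of turntable below 0.05 rad/s and linear speed of spare_punch below 0.02 m/s and horizontal distance between spare_punch and turntable between 0.045 and 0.079 m and angle between each of spare_punch, bush_1, bush_2, bush_4's own z axis and vertical below 0.15 rad and height (world z) of spare_punch between 0.04 and 0.056 m and horizontal distance between bush_1 and turntable between 0.045 and 0.079 m and height (world z) of bush_1 between 0.04 and 0.056 m and horizontal distance between bush_2 and turntable between 0.045 and 0.079 m and height (world z) of bush_2 between 0.04 and 0.056 m and horizontal distance between bush_4 and turntable between 0.045 and 0.079 m and height (world z) of bush_4 between 0.04 and 0.056 m and distance of each of bush_tin, tape_roll, wood_drift from where it was at the start of the episode below 0.03 m); the robot touches nothing.
It fails at once if the punch or a bush was touched by the robot (contact force between any of the fingers, the arm and spare_punch above 0.5 N or contact force between any of the fingers, the arm and bush_1 above 0.5 N or contact force between any of the fingers, the arm and bush_2 above 0.5 N or contact force between any of the fingers, the arm and bush_4 above 0.5 N).
It fails at once if the punch or a bush was lifted (height (world z) of any of spare_punch, bush_1, bush_2, bush_4 above 0.061 m).
It fails at once if the turntable was gripped or pushed hard (over 40 N) (contact force between the fingers and turntable above 40 N).
It fails at once if the turntable was spun faster than 3 rad/s (angular speed of turntable above 3 rad/s).
It fails at once if the tin, the tape or the wooden bar was pushed away by more than 30 mm (distance of any of bush_tin, tape_roll, wood_drift from where it was at the start of the episode above 0.03 m).
It also fails if it takes over 64 s, if anything falls off the work surface, if the arm or the gripper's body presses on something with over 40 N, if the wrist force passes 120 N, or if a joint passes its speed limit or range.

### The arm

A 6-joint arm with a two-finger parallel gripper is mounted at the origin on a cart in front of the work surface, level with it; the furniture and walls round the work are solid. World frame = base frame: x ahead of the robot, y to its left, z up, the work surface at z = 0. Lengths are in m, angles in degrees, forces in N, time in s.
With the tool pointing down it reaches from about 0.375 to 0.9 m from the base axis. Payload 3.1 kg.
Tool frame: the origin (TCP) lies at the very end of the fingers, on their centre line; the grasp point (between the pads) lies behind it (bot.grip_depth is the z of the grasp point in the tool frame, in m); z points along the fingers, y is the direction in which the jaws open and shut (so a half turn about z gives the same grasp; the last joint's range is limited). The gripper opens to 87 mm and grips with 3 to 60 N. Pads are 19 mm wide; open, the fingers measure 117 mm over their backs; the gripper's body (75 mm by 190 mm) begins 51 mm behind the grasp point.
Start: joints at [-77.435, 30.224, 82.088, -0, 67.689, -10.227], TCP at [0.242, -0.576, 0.223] pointing down, gripper open.
Joint ranges: [-176.69, 176.69], [-43.24, 126.21], [12.49, 139.97], [-82, 262], [0, 151.66], [-163.58, 163.58]. Speed limits (degrees/s): [159.86, 159.86, 180, 180, 180, 180].

### API

Orientations are given as a 3x3 rotation matrix whose columns are the frame's x, y, z axes.
In Python, from rig import bot, vision gives the robot as it stands. The module is installed in compiled form; this text tells all that it offers.
- The arm moves only by the shell command python3 -m jog 'ROWS'. ROWS is JSON, a list of rows, each a list of 3 entries, a list of its own where there are three numbers: the shift along the tool's x, y, z in mm, then the turn, a rotation vector about the tool's x, y, z in degrees, then the closure, from 0 (fully open) to 1 (shut). In form: [[[dx, dy, dz], [wx, wy, wz], fingers], ...]. A call has 1 to 12 rows; each row is the pose to reach, as a shift and turn from the pose commanded when the call began, along the tool's axes at that moment; what a row does not reach only later rows make up. A row lasts 1/12 s, in which the tool goes at most 41.7 mm and 7.16 degrees, less where a joint would pass 70% of its speed; a pose out of reach is approached as far as the arm can. A call with a gripper value outside its range is refused whole. The fingers move at their own pace and stop on an object; the grip force is fixed at half the most. Time passes only in rows, so rows that repeat a pose let the fingers close. It gives the time, the measured TCP pose, the force and the opening at its end, in the units of the state.
- bot.read_state(): the state, without advancing time (a new reading comes with each control period).
- vision.capture(name): name is "scene" or "top" or "wrist"; returns the picture (400x640x3 uint8, red, green, blue); there is no depth.
- vision.camera_info(name): a dict with "intrinsics" (3x3 intrinsics, pixels), "camera_from_world" (4x4, takes a point from world to camera coordinates); the wrist camera has in their place "mount" (4x4, takes a point from camera to tool coordinates, whose origin is the TCP and whose axes are the flange's). Camera axes: x right, y up, looking along -z (the intrinsics and any distortion apply to the point x, -y, -z); pixel columns grow to the right and rows downward; lengths in m; the calibration is good to about 2 mm. A picture is of the moment at which its call begins: read the wrist's pose just before it. camera_info takes no time and is no camera call.
- bot.hand_in(): hands the job in, once; it reports no verdict.
The state is a dict: "time_s": time; "joint_positions": joint angles; "qvel": joint speeds; "tau": joint torques, N m; "position": TCP position; "tcp_rot": TCP orientation; "force": force on the tool from outside, world axes, zero at the start; "moment": the same for the moment, N m; "opening": opening from 0.0 (shut) to 1.0 (fully open).
Only numpy, scipy, OpenCV 4.12 (cv2) and the standard library are available. Lean on these libraries where they do the work, as an engineer would, in place of code of your own. Each camera call takes 0.05 s, during which the arm holds its last target. There are 200 camera calls.

## Working session

There is one attempt and no reset: what is moved stays moved. The work goes in short steps, Python scripts to look and compute and a shell command to move; the robot and the scene stay as the last step left them, time stands still between calls to the robot, and variables do not carry over. Pictures are saved under pics/ and viewed, about 8 in all and at most 12, crops included, and the job is handed in when it is done.

```bash
mkdir -p pics; python3 - <<'E'
from rig import bot, vision
import cv2,numpy as np
np.set_printoptions(precision=4,suppress=True)
s=bot.read_state();print(s['time_s'],s['position'],s['tcp_rot'],s['force'],s['opening'],bot.grip_depth)
for n in("top","scene"):
    cv2.imwrite(f'pics/{n}0.png',vision.capture(n)[:,:,::-1]);i=vision.camera_info(n);print(n,i)
E
```

```text
0.0 [ 0.242  -0.5755  0.2216] [[ 0.9219  0.3874 -0.0005]
 [ 0.3874 -0.9219  0.002 ]
 [ 0.0004 -0.0021 -1.    ]] [-0.6767  0.6348  0.0576] 0.9998618611701364 -0.0187
top {'intrinsics': array([[477.6045,   0.    , 313.139 ],
       [  0.    , 477.6045, 198.8638],
       [  0.    ,   0.    ,   1.    ]]), 'camera_from_world': array([[ 0.0043, -1.    , -0.0047,  0.0125],
       [ 0.9893,  0.0035,  0.1459, -0.5908],
       [-0.1459, -0.0052,  0.9893, -1.3391],
       [ 0.    ,  0.    ,  0.    ,  1.    ]])}
scene {'intrinsics': array([[490.2951,   0.    , 317.7797],
       [  0.    , 490.2951, 198.2603],
       [  0.    ,   0.    ,   1.    ]]), 'camera_from_world': array([[-0.6764, -0.7365, -0.007 ,  0.4017],
       [ 0.4343, -0.4064,  0.8039, -0.316 ],
       [-0.5949,  0.5407,  0.5947, -0.8095],
       [ 0.    ,  0.    ,  0.    ,  1.    ]])}
```

View pics/top0.png

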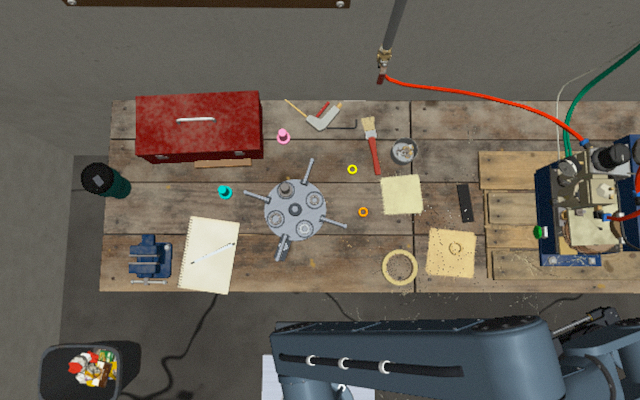

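View pics/scene0.png

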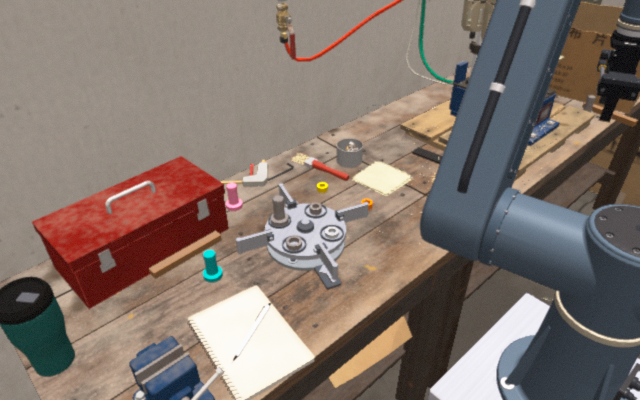

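The turntable centre is near top (295,210). The punch is at about (286,187), and the arms' ends are near (311,159), (347,226), (280,260) and (245,192). I'll zoom in to find the pointer.

```bash
python3 - <<'E'
import cv2,numpy as np
a=cv2.imread('pics/top0.png')[150:270,235:355];b=cv2.imread('pics/scene0.png')[175:295,225:375]
cv2.imwrite('pics/c0.png',cv2.resize(a,(600,600),interpolation=cv2.INTER_CUBIC))
cv2.imwrite('pics/c1.png',cv2.resize(b,(750,600),interpolation=cv2.INTER_CUBIC))
E
```

```text
(no output)
```

View pics/c0.png

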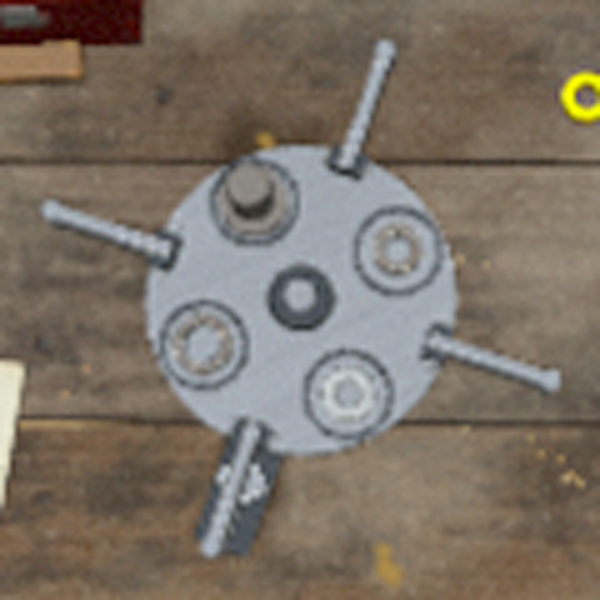

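View pics/c1.png

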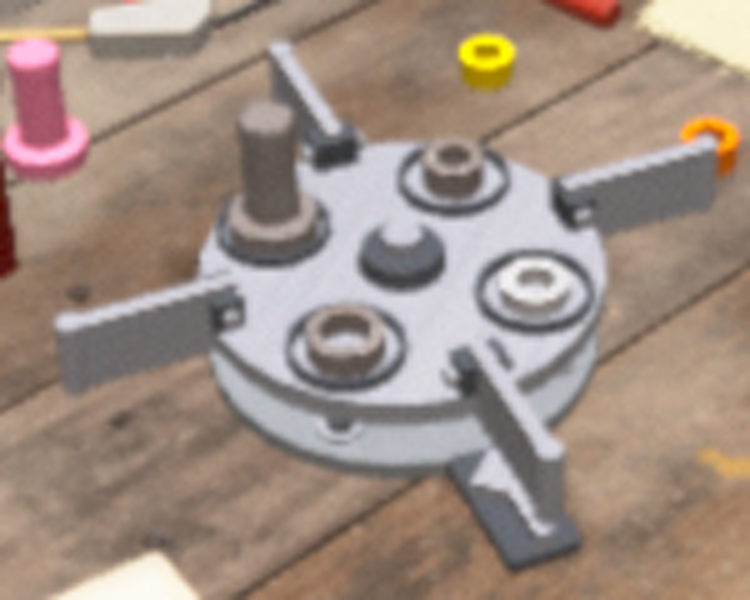

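```bash
cat > h.py <<'E'
from rig import bot, vision
import cv2,numpy as np
np.set_printoptions(precision=4,suppress=True)
def ray(name,uv,z):
    i=vision.camera_info(name);M=i['camera_from_world'];K=i['intrinsics']
    d=np.linalg.inv(K)@[uv[0],uv[1],1];d=M[:3,:3].T@(d*[1,-1,-1]);c=-M[:3,:3].T@M[:3,3]
    return c+d*(z-c[2])/d[2]
def proj(name,p):
    i=vision.camera_info(name);q=i['camera_from_world']@np.r_[p,1];q=i['intrinsics']@(q[:3]*[1,-1,-1]);return q[:2]/q[2]
E
python3 - <<'E'
from h import *
f=lambda p:(235+(p[0]-2)/5,150+(p[1]-2)/5)
g=lambda p:(225+(p[0]-2)/5,175+(p[1]-2)/5)
P=np.array([ray('top',f(p),.066)[:2] for p in[(386,47),(47,209),(550,380),(211,548)]])
c=P.mean(0);print(P,c,np.hypot(*(P-c).T),np.degrees(np.arctan2(*(P-c).T[::-1])))
Q=np.array([ray('scene',g(p),.066)[:2] for p in[(280,46),(62,322),(712,143),(548,450)]])
print(Q,Q.mean(0))
for n,p,z in[('nests',q,.051) for q in[(254,200),(397,250),(348,394),(203,343)]]:
    v=ray('top',f(p),z)[:2]-c;print(n,np.hypot(*v),np.degrees(np.arctan2(v[1],v[0])))
for p,z in[((200,537),.008),((247,553),.008),((280,458),.008),((252,462),.018),((248,500),.018)]:
    v=ray('top',f(p),z)[:2]-c;print('tongue',v,np.hypot(*v),np.degrees(np.arctan2(v[1],v[0])))
for p,z in[((515,570),.008),((580,545),.008),((447,465),.008),((487,452),.018),((541,530),.018),((471,484),.018)]:
    v=ray('scene',g(p),z)[:2]-Q.mean(0);print('s tongue',v,np.hypot(*v),np.degrees(np.arctan2(v[1],v[0])))
E
```

```text
[[ 0.7035  0.0191]
 [ 0.6082  0.2122]
 [ 0.5114 -0.0744]
 [ 0.4165  0.1156]] [0.5599 0.0681] [0.1517 0.152  0.1505 0.151 ] [ -18.8575   71.4697 -108.7911  161.6854]
[[ 0.7039  0.0197]
 [ 0.6097  0.2126]
 [ 0.5095 -0.0749]
 [ 0.4179  0.1176]] [0.5602 0.0688]
nests 0.06250758372867292 25.481451683768295
nests 0.06223086861297877 -63.72885429345429
nests 0.06231425332641547 -153.1127204588252
nests 0.061153001904680315 115.84168406817676
tongue [-0.1359  0.0586] 0.14797639923367123 156.6550489997867
tongue [-0.145   0.0311] 0.1483035244153797 167.90338831558938
tongue [-0.0897  0.0125] 0.09053543650773192 172.09454392072462
tongue [-0.0926  0.0282] 0.0968406555215105 163.06591035374512
tongue [-0.1147  0.0302] 0.1185844655908221 165.22237578453806
s tongue [-0.1401  0.0641] 0.15408146526130675 155.43102211110536
s tongue [-0.1482  0.0354] 0.1523465422637544 166.56521853259665
s tongue [-0.0775  0.0441] 0.08919213586135229 150.37146191753192
s tongue [-0.0908  0.0335] 0.09681360008494451 159.76828270861338
s tongue [-0.1383  0.048 ] 0.14636236589349502 160.87248308009396
s tongue [-0.1    0.051] 0.11228965491196065 152.97468609599534
```

The axis is at (0.560, 0.068) in both views, and the measured radii match the given sizes. The pointer is at about 161.5° and the punch at about 26.4°, so the turntable needs about +135° counter-clockwise. I'll push the near-right arm round on the free right side in two strokes, with the fingers shut and the tip at z≈0.05 so the gripper body clears the punch top (0.110). First I square the tool and shut the fingers.

```bash
python3 -m jog '[[[0,0,0],[0,0,6],1],[[0,0,0],[0,0,12],1],[[0,0,0],[0,0,18],1],[[0,0,0],[0,0,22.8],1],[[0,0,0],[0,0,22.8],1],[[0,0,0],[0,0,22.8],1],[[0,0,0],[0,0,22.8],1],[[0,0,0],[0,0,22.8],1]]'
python3 -m jog '[[[20,-32,0],[0,0,0],1],[[35,-70,0],[0,0,0],1],[[50,-110,0],[0,0,0],1],[[65,-150,0],[0,0,0],1],[[80,-185,0],[0,0,0],1],[[95,-220,0],[0,0,0],1],[[110,-255,0],[0,0,0],1],[[125,-290,0],[0,0,0],1],[[140,-325,0],[0,0,0],1],[[155,-360,0],[0,0,0],1],[[170,-395,0],[0,0,0],1],[[185,-425,0],[0,0,0],1]]'
```

```text
time_s: 0.77
position: [0.2421, -0.576, 0.2224]
tcp_rot: [[1.0, 0.001, -0.0], [0.001, -1.0, 0.0], [-0.0, -0.0, -1.0]]
force: [0.2, -0.3, 1.4]
opening: 0.476
time_s: 1.77
position: [0.4273, -0.1488, 0.2228]
tcp_rot: [[1.0, 0.001, -0.0], [0.001, -1.0, 0.0], [-0.0, -0.0, -1.0]]
force: [0.7, -0.4, 0.4]
opening: 0.008
```

```bash
python3 -m jog '[[[15,-36,0],[0,0,0],1],[[30,-72,0],[0,0,0],1],[[49,-100,0],[0,0,0],1],[[49,-118,20],[0,0,0],1],[[49,-118,55],[0,0,0],1],[[49,-118,90],[0,0,0],1],[[49,-118,120],[0,0,0],1],[[49,-118,145],[0,0,0],1],[[49,-118,160],[0,0,0],1],[[49,-118,172],[0,0,0],1],[[49,-118,172],[0,0,0],1]]'
python3 - <<'E'
from h import *
s=bot.read_state();print(s['position'],s['force'])
p=s['position']
# stroke 1 waypoints: r=.13 about axis, finger angle from -130, 3 deg per row
c=np.array([.5602,.0685])
for a in range(-130,-29,3):
    w=c+.13*np.array([np.cos(np.radians(a)),np.sin(np.radians(a))]);d=(w-p[:2])*1000;print(a,'[%d,%d]'%(round(d[0]),round(-d[1])),end=' ')
E
```

```text
time_s: 2.68
position: [0.475, -0.0329, 0.0485]
tcp_rot: [[1.0, 0.001, -0.004], [0.001, -1.0, 0.001], [-0.004, -0.001, -1.0]]
force: [-0.0, 0.3, -1.0]
opening: -0.001
[ 0.475  -0.0329  0.0485] [-0.0216  0.2561 -1.0202]
-130 [2,-2] -127 [7,2] -124 [13,6] -121 [18,10] -118 [24,13] -115 [30,16] -112 [37,19] -109 [43,22] -106 [49,24] -103 [56,25] -100 [63,27] -97 [69,28] -94 [76,28] -91 [83,29] -88 [90,29] -85 [97,28] -82 [103,27] -79 [110,26] -76 [117,25] -73 [123,23] -70 [130,21] -67 [136,18] -64 [142,15] -61 [148,12] -58 [154,9] -55 [160,5] -52 [165,1] -49 [171,-3] -46 [176,-8] -43 [180,-13] -40 [185,-18] -37 [189,-23] -34 [193,-29] -31 [197,-34]
```

```bash
python3 -m jog '[[[4,0,0],[0,0,0],1],[[8,3,0],[0,0,0],1],[[12,5,0],[0,0,0],1],[[15,7,0],[0,0,0],1],[[19,10,0],[0,0,0],1],[[23,12,0],[0,0,0],1],[[27,14,0],[0,0,0],1],[[31,16,0],[0,0,0],1],[[35,18,0],[0,0,0],1],[[40,20,0],[0,0,0],1],[[45,22,0],[0,0,0],1],[[49,24,0],[0,0,0],1]]'
python3 - <<'E'
from h import *
cv2.imwrite('pics/top1.png',cv2.resize(vision.capture('top')[125:275,225:375,::-1],(600,600),interpolation=cv2.INTER_CUBIC))
E
```

```text
time_s: 3.68
position: [0.5256, -0.0573, 0.0504]
tcp_rot: [[1.0, 0.0, -0.0], [0.0, -1.0, 0.0], [-0.0, -0.0, -1.0]]
force: [-1.6, 1.5, 0.1]
opening: 0.007
```

View pics/top1.png

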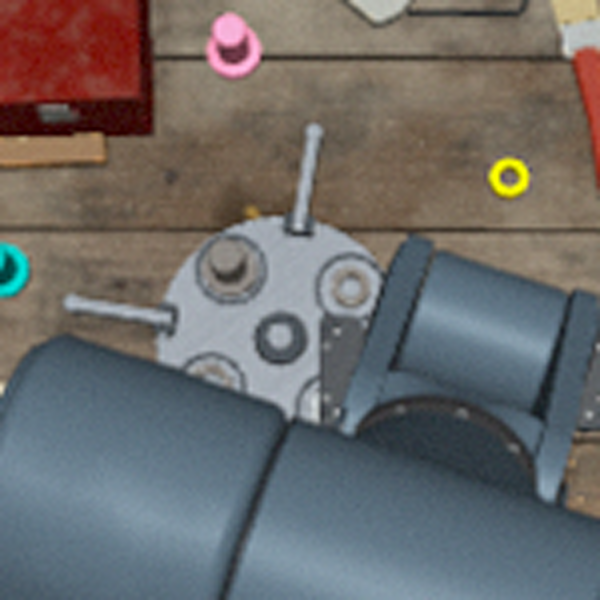

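The push works: the far arm now points to about -8° (crop (312,130)), so the turntable has moved about 10°, at 2 N. I'll continue the stroke.

```bash
python3 -m jog '[[[7,1,0],[0,0,0],1],[[14,3,0],[0,0,0],1],[[20,4,0],[0,0,0],1],[[27,4,0],[0,0,0],1],[[34,5,0],[0,0,0],1],[[41,5,0],[0,0,0],1],[[48,4,0],[0,0,0],1],[[54,3,0],[0,0,0],1],[[61,2,0],[0,0,0],1],[[68,1,0],[0,0,0],1],[[74,-1,0],[0,0,0],1],[[81,-3,0],[0,0,0],1]]'
python3 -m jog '[[[6,-3,0],[0,0,0],1],[[12,-6,0],[0,0,0],1],[[18,-9,0],[0,0,0],1],[[24,-12,0],[0,0,0],1],[[30,-16,0],[0,0,0],1],[[35,-20,0],[0,0,0],1],[[41,-24,0],[0,0,0],1],[[46,-29,0],[0,0,0],1],[[50,-34,0],[0,0,0],1],[[55,-39,0],[0,0,0],1],[[59,-44,0],[0,0,0],1],[[63,-50,0],[0,0,0],1]]'
```

```text
time_s: 4.73
position: [0.6066, -0.054, 0.0505]
tcp_rot: [[1.0, -0.0, -0.0], [-0.0, -1.0, 0.0], [-0.0, -0.0, -1.0]]
force: [-1.7, 0.3, 0.5]
opening: 0.004
time_s: 5.73
position: [0.6697, -0.0039, 0.0506]
tcp_rot: [[1.0, -0.0, 0.0], [-0.0, -1.0, -0.0], [0.0, 0.0, -1.0]]
force: [-0.8, -1.5, 0.8]
opening: 0.004
```

```bash
python3 -m jog '[[[-4,8,0],[0,0,0],1],[[-8,16,0],[0,0,0],1],[[-8,16,-30],[0,0,0],1],[[-8,16,-65],[0,0,0],1],[[-45,16,-65],[0,0,0],1],[[-85,16,-65],[0,0,0],1],[[-125,16,-65],[0,0,0],1],[[-165,14,-65],[0,0,0],1],[[-195,12,-65],[0,0,0],1],[[-209,11,-65],[0,0,0],1],[[-209,11,-65],[0,0,0],1]]'
python3 - <<'E'
from h import *
print(bot.read_state()['position'])
cv2.imwrite('pics/top2.png',cv2.resize(vision.capture('scene')[165:305,215:375,::-1],(800,700))[:600])
cv2.imwrite('pics/top2.png',cv2.resize(vision.capture('scene')[175:295,215:375,::-1],(800,600),interpolation=cv2.INTER_CUBIC))
E
```

```text
time_s: 6.65
position: [0.4552, -0.0149, 0.1157]
tcp_rot: [[1.0, -0.002, -0.005], [-0.002, -1.0, 0.001], [-0.005, -0.001, -1.0]]
force: [0.1, -0.0, -0.1]
opening: 0.006
[ 0.4552 -0.0149  0.1157]
```

View pics/top2.png

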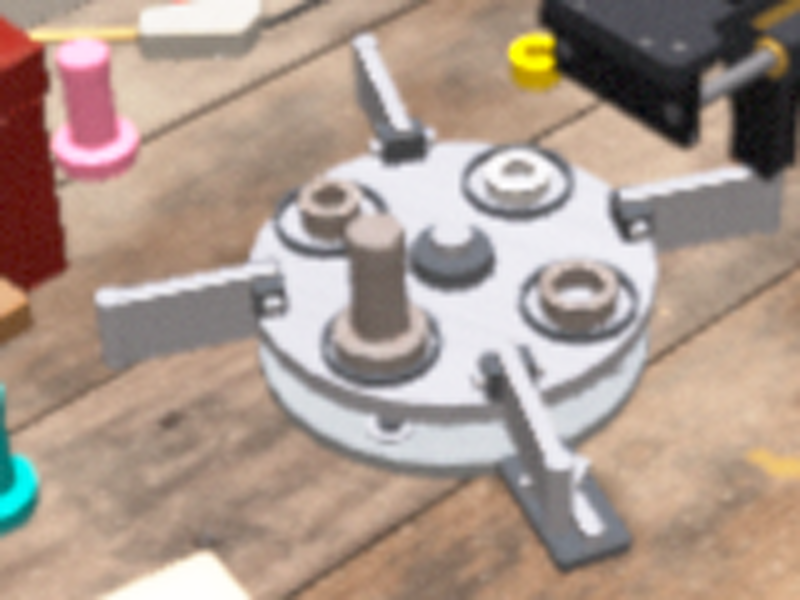

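All four parts still stand in their nests, and the finger is over the right-hand arm (770,172). The arm posts are at crop (105,300), (368,45) and (563,463).

```bash
python3 - <<'E'
from h import *
g=lambda p:(215+(p[0]-2)/5,175+(p[1]-2)/5)
c=np.array([.5601,.0685])
for p in[(105,300),(368,45),(563,463)]:
    v=ray('scene',g(p),.066)[:2]-c;print(np.hypot(*v),np.degrees(np.arctan2(v[1],v[0])))
p=bot.read_state()['position'];print(p)
for a in range(-140,-66,3):
    w=c+.13*np.array([np.cos(np.radians(a)),np.sin(np.radians(a))]);d=(w-p[:2])*1000;print(a,'[%d,%d]'%(round(d[0]),round(-d[1])),end=' ')
E
```

```text
0.15193060823350976 65.4570841852571
0.14606521596033323 -25.408299064403554
0.15225019793765335 155.13606578050448
[ 0.4615 -0.0162  0.1162]
-140 [-1,-1] -137 [4,4] -134 [8,9] -131 [13,13] -128 [19,18] -125 [24,22] -122 [30,26] -119 [36,29] -116 [42,32] -113 [48,35] -110 [54,37] -107 [61,40] -104 [67,41] -101 [74,43] -98 [81,44] -95 [87,45] -92 [94,45] -89 [101,45] -86 [108,45] -83 [114,44] -80 [121,43] -77 [128,42] -74 [134,40] -71 [141,38] -68 [147,36]
```

```bash
python3 -m jog '[[[0,0,20],[0,0,0],1],[[0,0,45],[0,0,0],1],[[0,0,60],[0,0,0],1],[[0,0,66],[0,0,0],1],[[0,0,66],[0,0,0],1],[[4,4,66],[0,0,0],1],[[8,9,66],[0,0,0],1],[[13,13,66],[0,0,0],1],[[18,17,66],[0,0,0],1],[[22,20,66],[0,0,0],1],[[26,23,66],[0,0,0],1],[[30,26,66],[0,0,0],1]]'
python3 -m jog '[[[6,3,0],[0,0,0],1],[[12,6,0],[0,0,0],1],[[18,9,0],[0,0,0],1],[[24,11,0],[0,0,0],1],[[31,14,0],[0,0,0],1],[[37,15,0],[0,0,0],1],[[44,17,0],[0,0,0],1],[[51,18,0],[0,0,0],1],[[57,19,0],[0,0,0],1],[[64,19,0],[0,0,0],1],[[71,19,0],[0,0,0],1],[[78,19,0],[0,0,0],1]]'
python3 -m jog '[[[5,-1,0],[0,0,0],1],[[10,-1,0],[0,0,0],1],[[14,-2,0],[0,0,0],1],[[18,-3,0],[0,0,0],1],[[21,-3,0],[0,0,0],1],[[24,-4,0],[0,0,0],1],[[24,-4,0],[0,0,0],1]]'
python3 - <<'E'
from h import *
cv2.imwrite('pics/s3.png',cv2.resize(vision.capture('scene')[175:295,215:375,::-1],(800,600),interpolation=cv2.INTER_CUBIC))
E
```

```text
time_s: 7.75
position: [0.4906, -0.0415, 0.0498]
tcp_rot: [[1.0, -0.0, 0.0], [-0.0, -1.0, 0.0], [0.0, -0.0, -1.0]]
force: [-1.3, 2.6, 0.8]
opening: 0.006
time_s: 8.75
position: [0.5687, -0.0601, 0.0495]
tcp_rot: [[1.0, 0.0, -0.0], [0.0, -1.0, 0.0], [-0.0, -0.0, -1.0]]
force: [-2.4, 1.1, 0.1]
opening: 0.006
time_s: 9.33
position: [0.5933, -0.0563, 0.0497]
tcp_rot: [[1.0, -0.0, 0.002], [-0.0, -1.0, -0.0], [0.002, 0.0, -1.0]]
force: [-1.3, -0.1, -0.1]
opening: 0.007
```

View pics/s3.png

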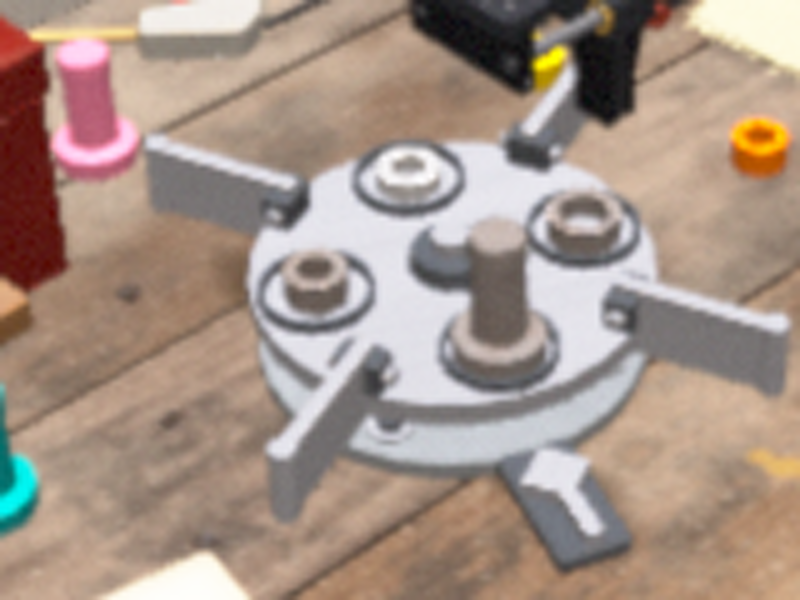

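The pointer is now in plain view, with its tail at (597,530) and its barbs at (525,481) and (588,461). The punch's foot is near (500,345) and the arm posts are at (152,145), (276,450) and (783,325).

```bash
python3 - <<'E'
from h import *
g=lambda p:(215+(p[0]-2)/5,175+(p[1]-2)/5)
c=np.array([.5601,.0685])
for n,p,z in[('post',(152,145),.066),('post',(276,450),.066),('post',(783,325),.066),('tail',(597,530),.018),('barbL',(525,481),.018),('barbR',(588,461),.018),('nest',(500,351),.052),('tongueL',(565,570),.008),('tongueR',(632,547),.008)]:
    v=ray('scene',g(p),z)[:2]-c;print(n,np.hypot(*v),np.degrees(np.arctan2(v[1],v[0])))
E
```

```text
post 0.15042205842594197 23.610835278127254
post 0.15195368347966362 111.87644234442084
post 0.15300605981562526 -157.74043146400695
tail 0.1473239791685859 161.6179895577589
barbL 0.11110602024537362 153.88050941784223
barbR 0.11121578609184223 168.66140692424045
nest 0.06802836463691937 155.69116255996235
tongueL 0.15408355727917145 155.3221103690014
tongueR 0.15363318208083349 166.50716850553817
```

The punch is at about 157.5° and the pointer at about 161.3°, so I'll nudge about 3.8° (8.5 mm) more. Then I back off, lift and retreat.

```bash
python3 -m jog '[[[2,-0.5,0],[0,0,0],1],[[4,-1,0],[0,0,0],1],[[6,-2,0],[0,0,0],1],[[8,-2.5,0],[0,0,0],1],[[8,-2.5,0],[0,0,0],1],[[8,-2.5,0],[0,0,0],1],[[4,0,0],[0,0,0],1],[[-4,4,0],[0,0,0],1],[[-4,4,-30],[0,0,0],1],[[-4,4,-65],[0,0,0],1],[[-4,4,-100],[0,0,0],1],[[-4,4,-100],[0,0,0],1]]'
python3 -m jog '[[[0,40,0],[0,0,0],1],[[0,80,0],[0,0,0],1],[[0,120,0],[0,0,0],1],[[0,160,0],[0,0,0],1],[[0,200,0],[0,0,0],1],[[0,240,0],[0,0,0],1],[[0,260,0],[0,0,0],1],[[0,260,0],[0,0,0],1],[[0,260,0],[0,0,0],1]]'
python3 - <<'E'
from h import *
cv2.imwrite('pics/s4.png',cv2.resize(vision.capture('scene')[175:295,215:375,::-1],(800,600),interpolation=cv2.INTER_CUBIC))
cv2.imwrite('pics/t4.png',cv2.resize(vision.capture('top')[125:290,225:445,::-1],(800,600),interpolation=cv2.INTER_CUBIC))
E
```

```text
time_s: 10.38
position: [0.5923, -0.0619, 0.1562]
tcp_rot: [[1.0, -0.0, 0.013], [-0.0, -1.0, -0.004], [0.013, 0.004, -1.0]]
force: [2.4, -0.7, 0.2]
opening: 0.006
time_s: 11.13
position: [0.587, -0.3215, 0.1488]
tcp_rot: [[1.0, -0.003, -0.001], [-0.003, -1.0, 0.001], [-0.001, -0.001, -1.0]]
force: [-0.1, 0.6, 0.2]
opening: 0.005
```

View pics/s4.png

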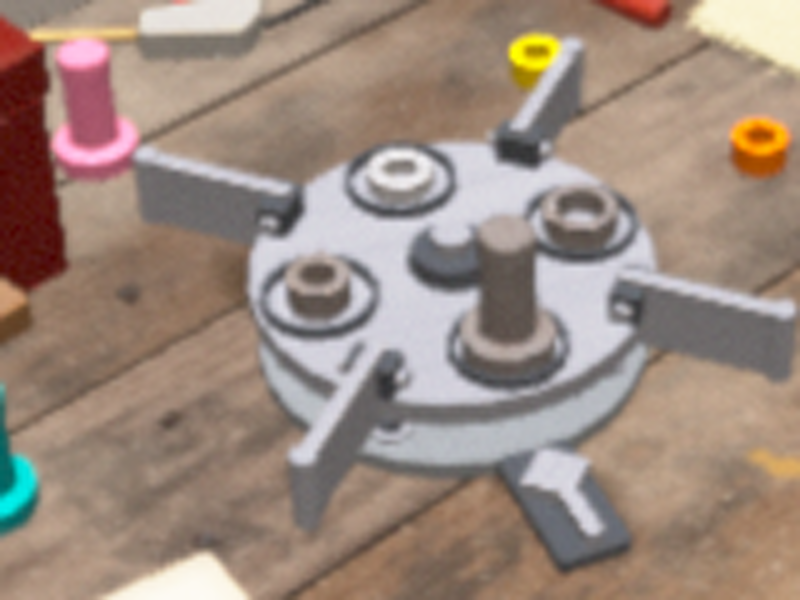

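View pics/t4.png

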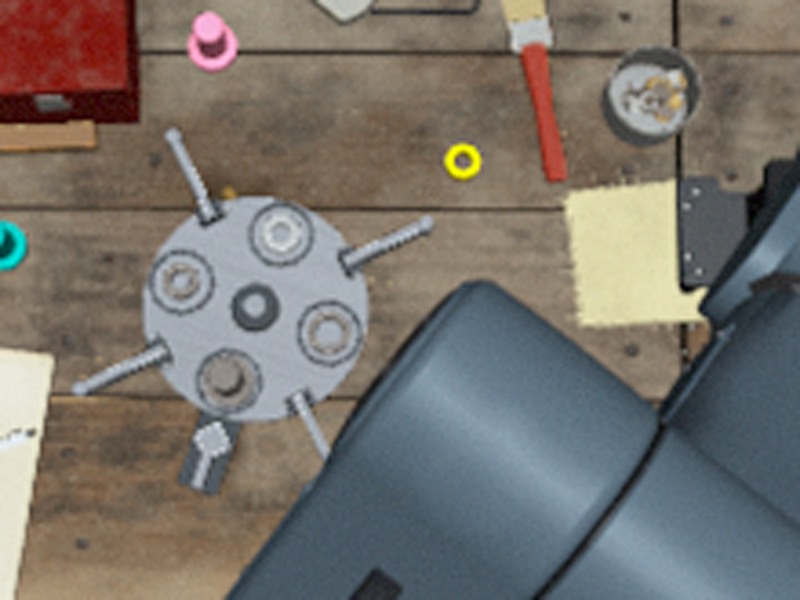

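Everything stands in its nest, and the punch lines up with the arrow in both views. Now a check in numbers.

```bash
python3 - <<'E'
from h import *
g=lambda p:(215+(p[0]-2)/5,175+(p[1]-2)/5)
f=lambda p:(225+p[0]*220/800-.4,125+p[1]*165/600-.4)
c=np.array([.5601,.0685])
for n,F,p,z in[('scene',g,q,.066) for q in[(141,154),(298,458),(790,312),(573,45)]]+[('top',f,q,.066) for q in[(172,133),(428,223),(80,388)]]+[('top',f,(228,380),.052),('top',f,(197,490),.018),('top',f,(212,438),.018),('scene',g,(507,345),.052)]:
    v=ray(n,F(p),z)[:2]-c;print(n,p,np.hypot(*v),np.degrees(np.arctan2(v[1],v[0])))
E
```

```text
scene (141, 154) 0.15173851995263402 26.57028732096643
scene (298, 458) 0.15248163983515792 115.6255888631775
scene (790, 312) 0.15308349849952216 -154.40593981530165
scene (573, 45) 0.14926321634969464 -64.37742751897964
top (172, 133) 0.15153107348369563 25.6269803343368
top (428, 223) 0.15153492366690519 -64.61959392932717
top (80, 388) 0.148863114784245 116.25427205476078
top (228, 380) 0.06124852638775869 161.33584734970682
top (197, 490) 0.1499803607681908 162.44641059067277
top (212, 438) 0.10717592980790834 161.59130072810308
scene (507, 345) 0.06552640675727142 159.12763000006544
```

The nest direction is about 160.8° and the pointer about 161.5°, an error of about 1° or 1 mm. The arm is clear, so I'm handing in.

```bash
python3 -c "
from rig import bot
s=bot.read_state();print(s['time_s'],s['force'],s['qvel']);print(bot.hand_in())"
```

```text
11.2333 [ 0.65501049  0.35653124 -0.10960278] [ 1.21959153 -0.51977707  0.2891414  -0.18345201  0.04412255 -0.00180962]
the job is handed in; nothing more can be done
None
```

I turned the turntable about 134° counter-clockwise with the closed fingertips, in two strokes plus a small nudge, and handed the job in at 11.2 s. Contact forces at the end of each move were under 3 N. I then lifted the hand clear and moved it away to the right.

- **Alignment:** in the last pictures, the arms put the punch's nest at about 160.8° and the pointer at about 161.5°. That leaves the punch about 1 mm off line, against 12 mm allowed. Measuring the punch's foot directly gave 161.3° from the top camera and 159.1° from the scene camera. This is a small disagreement that could leave it 2–3 mm off at most.
- **Other parts:** the punch and all three bushes are standing in their nests. The tin and the visible end of the wooden bar looked untouched. The tape roll was hidden by the robot's arm in the final view, so I did not check it, but the fingers never went near it.
- **At rest:** I did not measure the turntable's speed. It had been left untouched for more than a second before the hand-in.

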